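# Load a titration beaker and index the sample carriage

### The arm

A 6-joint arm with a two-finger parallel gripper is mounted at the origin on the work surface. World frame = base frame: x ahead of the robot, y to its left, z up, the work surface at z = 0. Lengths are in mm, angles in rad, forces in N, time in s.
With the tool pointing down it reaches from about 350 to 975 mm from the base axis. Payload 7.1 kg.
Tool frame: the origin (TCP) lies midway between the tips of the shut fingers; the grasp point (between the pads) lies 19 mm behind it; z points along the fingers, y is the line along which they close (so a half turn about z gives the same grasp; the last joint's range is limited). The gripper opens to 88 mm and grips with 3 to 60 N. Pads are 20 mm wide; open, the fingers measure 115 mm over their backs; the gripper's body (75 mm by 178 mm) begins 61 mm behind the grasp point.
Start: joints at [-1.227, 0.423, 1.63, -0, 1.089, -0.019], TCP at [221.825, -584.293, 222.675] pointing down, gripper open.
Joint ranges: [-3, 3], [-0.9, 2.11], [0.09, 2.58], [-1.31, 4.45], [0.11, 2.69], [-2.54, 2.54]. Speed limits (rad/s): [2.39, 2.39, 3.01, 3.14, 3.14, 3.14].

### API

Orientations are given as a rotation vector (axis times angle).
In Python, from workcell import ctrl gives the robot as it stands. The module is installed in compiled form; this text tells all that it offers.
- The arm moves only by the tool apply_moves, never from a script. Its argument "targets" is a list of rows, each a list of 3 entries, a list of its own where there are three numbers: the opening, from -1 (shut) to 1 (fully open), then the shift along the tool's x, y, z normalised to -1 to 1, where 1 is 5 cm, then the turn, a rotation vector about the tool's x, y, z normalised to -1 to 1, where 1 is 90 degrees. In form: [[jaw, [x, y, z], [wx, wy, wz]], ...]. A call has 1 to 8 rows; each row shifts and turns the commanded pose from where the row before left it, along the tool's axes as they then stand; what a row does not reach is not made up. A row lasts 1/8 s, in which the tool goes at most 62.5 mm and 10.7 degrees, less where a joint would pass 70% of its speed; a pose out of reach is approached as far as the arm can. A call with a number of a shift or a turn outside -1 to 1 is refused whole. A call with a gripper value outside its range is refused whole. The fingers move at their own pace and stop on an object; the grip force is fixed at half the most. Time passes only in rows, so rows that do not move let the fingers close. It gives the time, the measured TCP pose, the force, the opening and the grip force at its end, in the units of the state.
- ctrl.get_obs(): the state, without advancing time (a new reading comes with each control period).
- ctrl.get_image(name): name is "scene" or "side" or "wrist"; returns a dict with "pixels" (400x640x3 uint8, blue, green, red), "camera_matrix" (3x3 intrinsics, pixels), "view" (4x4, takes a point from world to camera coordinates); the wrist camera has in their place "hand_eye" (4x4, takes a point from camera to tool coordinates, whose origin is the TCP and whose axes are the flange's). Camera axes: x right, y down, z forward; pixel columns grow to the right and rows downward; lengths in mm; the calibration is good to about 2 mm. A picture is of the moment at which its call begins: read the wrist's pose just before it. There is no depth.
- ctrl.close_job(): hands the job in; it is judged then, once.
Trained networks look in the newest picture that a camera, given by its name, has taken for a name from the list of things; names that differ only in an ending like _2 or _b are one class to them, and where a whole thing is asked for, a point or a joint stands for the part that bears it (a point fixed in the world has none). Each returns a list of dicts, best first, with "score" (0 to 1); they miss things now and then, are a little off and sometimes report something else, mostly with a low value. They report only what shows in the picture. A call takes as long as a camera call. They do not tell look-alikes from the thing itself.
- ctrl.masks_of(label, camera): "region" (400x640 bool, what is visible of it) and "bbox" ([left, top, right, bottom] in pixels, round what is visible of it).
- ctrl.pinpoint(label, camera): "xy" ([column, row] in pixels: a listed point, or the origin of a listed thing).
The state is a dict: "t": time; "qpos": joint angles; "qvel": joint speeds; "joint_torque": joint torques, N m; "ee_pos": TCP position; "orientation": TCP orientation; "ft_force": force on the tool from outside, world axes, zero at the start; "moment": the same for the moment, N m; "width": finger opening in mm; "grasp_force": force on a finger pad.
Only numpy, scipy, OpenCV 4.12 (cv2) and the standard library are available. Lean on these libraries where they do the work, as an engineer would, in place of code of your own. Each camera call takes 0.05 s, during which the arm holds its last target. There are 200 camera calls.

### The job

Stand the white beaker upright on the raised black pad of the blue carriage, setting it down rather than dropping it, and let go of it. Then push the carriage by its red handle along the rail to its next station: somewhere along the way a hidden spring detent catches it, so stop as soon as you feel it click in, and leave it seated in the detent with the beaker still standing on the pad and nothing else on the bench disturbed.

Things in the scene. Friction and masses are not known exactly. Their poses are not given: they have to be found in the camera images.
- rail: Aluminium rail fixed to the bench, spans x -215 to +195 mm, foot 84 mm wide, beam 60 mm wide, top 40 mm above the bench; 52 mm high black stop blocks at both ends. Origin: on the bench plane and the rail's centre line. x axis: along the rail, the way the carriage must travel (roughly the robot's right, world -y); z up.
- carriage (a joint): Slide of the blue carriage along rail +x, m: 0 at the loading end (starts 0 to 0.04), 0.215 at the far stop. Deck 140 x 78 mm, top 60 mm above the bench, captive, middle at rail x = -0.12 + this. Stays where left; pushing takes 1.5 N plus 25 N per m/s. The detent is invisible, at a value of 0.10 to 0.16, different each time; if overrun, the carriage can be pushed back into it from the other side.
- pad (a point): Centre of the top face of the carriage's raised round black pad: 40 mm diameter, top 90 mm above the bench (30 mm above the deck), no rim. On the rail's centre line, 45 mm ahead (rail +x) of the carriage's middle. Axes parallel to the rail's.
- handle (a point): Centre of the top face of the carriage's upright red handle: 20 mm along the rail, 16 mm across, top 122 mm above the bench, standing 62 mm above the deck, 55 mm behind (rail -x) the carriage's middle, 100 mm behind the pad. Axes parallel to the rail's.
- pin (a joint): Lift (m) of the carriage's sprung detent pin (yellow 9 mm stem amid the deck): 0 free, 0.006 on a crest, 0.003 seated. From 22 mm before the detent the push rises to 7-10 N and eases to nearly nothing at the crest, 9 mm before it; some 3 mm on, the carriage runs by itself into the seat, where the push meets resistance again; forcing it out takes 5-7 N. Left within 4 mm it self-centres.
- beaker: Empty straight white plastic beaker with an orange band near its foot, 44 mm outer diameter, 60 mm tall, wall 3 mm, 60 to 120 g. Stands on the bench at the start. Origin: centre of its underside, z up.
- reagent: Bystander: brown glass reagent bottle with white cap, 70 mm diameter, 150 mm tall, standing. Origin: centre of its underside.
- tip_box: Bystander: blue pipette-tip box with white lid, 82 x 82 x 48 mm. Origin: centre of its underside.
- jar: Bystander: small brown glass jar, 56 mm diameter, 70 mm tall, standing beyond the rail. Origin: centre of its underside.
Mind the look-alikes: they are no part of the job. Leave any green, pink or yellow look-alike of the beaker alone.

How it is judged (in metres and radians):
On the way, in this order (a step that is already met when the one before it is completed fails the run):
1. the beaker stands upright on the pad and has been let go (horizontal distance between beaker and pad below 0.012 m and z of beaker in the frame of pad between -0.004 and 0.004 m and angle between beaker's own z axis and vertical below 0.1 rad and contact force between the fingers and beaker below 0.05 N and linear speed of beaker below 0.05 m/s), for 0.2 s.
2. the carriage is seated in the detent, let go and at rest, with the beaker on its pad (value of joint pin between 0.002 and 0.0043 m and velocity of joint carriage between -0.01 and 0.01 m/s and value of joint carriage between 0.09 and 0.17 m and horizontal distance between beaker and pad below 0.012 m and contact force between the fingers and anything else below 0.2 N), for 0.1 s.
At the end, for the whole second after the job is handed in: The carriage rests in the detent (pin lifted 2 to 4.3 mm, carriage joint between 0.09 and 0.17 m, still), and the beaker stands at rest on the pad, upright within 0.1 rad, its centre within 12 mm of the pad's centre (value of joint pin between 0.002 and 0.0043 m and value of joint carriage between 0.09 and 0.17 m and velocity of joint carriage between -0.01 and 0.01 m/s and horizontal distance between beaker and pad below 0.012 m and z of beaker in the frame of pad between -0.004 and 0.004 m and angle between beaker's own z axis and vertical below 0.1 rad and linear speed of beaker below 0.03 m/s); the robot touches nothing.
It fails at once if the beaker is dropped from more than about 2 cm or thrown (contact force between the fingers and beaker below 0.05 N and linear speed of beaker above 0.65 m/s).
It fails at once if the beaker is tipped over (more than 0.7 rad) (angle between beaker's own z axis and vertical above 0.7 rad).
It fails at once if a bystander is shifted by more than 2 cm (distance of any of reagent, tip_box, jar from where it was at the start of the episode above 0.02 m).
It also fails if it takes over 72 s, if anything falls off the work surface, if the arm or the gripper's body presses on something with over 40 N, if the wrist force passes 120 N, or if a joint passes its speed limit or range.

## Working session

There is one attempt and no reset: what is moved stays moved. The work goes in short steps, Python scripts to look and compute and a tool call to move; the robot and the scene stay as the last step left them, time stands still between calls to the robot, and variables do not carry over. Pictures are saved under pics/ and viewed, at most 10 in all, crops included, and the job is handed in when it is done.

Besides the shell and the picture viewer there is one more tool, called after "Request:" as a command line: name --argument value ..., lists and objects as JSON in quotes. apply_moves: Moves the arm, as the interface text tells. Scaled input: -1 to 1 covers 5 cm each way for a shift and 90 degrees each way for a turn. Its arguments: {"type":"object","properties":{"targets":{"type":"array"}},"required":["targets"]}

```bash
mkdir -p pics; cat > h.py <<'E'
import numpy as np, cv2
from workcell import ctrl
from scipy.spatial.transform import Rotation as R
def ray(im,uv):
    K=im['camera_matrix'];V=np.array(im['view']);
    d=V[:3,:3].T@np.linalg.solve(K,[uv[0],uv[1],1]);c=-V[:3,:3].T@V[:3,3];return c,d
def onz(im,uv,z):
    c,d=ray(im,uv);return c+d*(z-c[2])/d[2]
def tri(rs):
    A=0;b=0
    for c,d in rs:
        d=d/np.linalg.norm(d);P=np.eye(3)-np.outer(d,d);A=A+P;b=b+P@c
    return np.linalg.solve(A,b)
E
python3 - <<'E'
from h import *
o=ctrl.get_obs();print(o['ee_pos'],o['orientation'],o['width'],R.from_rotvec(o['orientation']).as_matrix().round(3))
Z=dict(rail=0,pad=90,handle=122,beaker=0,reagent=0,tip_box=0,jar=0)
for n in ['scene','side']:
    im=ctrl.get_image(n);cv2.imwrite(f'pics/{n}0.png',im['pixels'])
    for l,z in Z.items():
        for r in ctrl.pinpoint(l,n)[:4]:print(n,l,round(r['score'],2),np.round(r['xy'],1),onz(im,r['xy'],z).round(1))
E
```

```text
[ 221.62845245 -583.78683544  221.91869551] [-3.08856918e+00 -5.66467153e-01  3.93292477e-04] 87.52654560112155 [[ 0.935  0.355 -0.001]
 [ 0.355 -0.935  0.001]
 [ 0.    -0.002 -1.   ]]
scene rail 0.85 [336.6 226.4] [595.   38.3   0. ]
scene pad 0.78 [350.7 191.4] [572.7  95.1  90. ]
scene handle 0.77 [377.4 173.2] [568.1 187.  122. ]
scene handle 0.67 [338.1 225.3] [727.  -37.6 122. ]
scene beaker 0.76 [324.4 185.9] [388.7 111.5   0. ]
scene beaker 0.61 [334.5 193.4] [443.1 118.6   0. ]
scene beaker 0.51 [349.5 178.8] [389.5 207.8   0. ]
scene reagent 0.71 [192.2 233.4] [ 431.3 -336.3    0. ]
scene tip_box 0.74 [376.5 174.6] [409.6 304.    0. ]
scene tip_box 0.28 [328.4 282.1] [777.6 -90.9  -0. ]
scene jar 0.65 [330.5 285.6] [790.3 -92.1   0. ]
side rail 0.95 [325.1 232.3] [575.5  45.9   0. ]
side pad 0.9 [320.8 222.5] [585.5  77.7  90. ]
side handle 0.6 [323.1 250. ] [575.3 180.2 122. ]
side beaker 0.85 [365.5 224. ] [460.5  12.6   0. ]
side beaker 0.76 [370.7 249.7] [449.1  98.5   0. ]
side beaker 0.75 [383. 286.] [422.5 205.3   0. ]
side reagent 0.84 [370.8 144.1] [ 430.9 -330.     0. ]
side reagent 0.38 [321.7 251.2] [582.5 108.5   0. ]
side tip_box 0.95 [390.8 326.6] [410.7 309.1   0. ]
side jar 0.87 [264.2 193.7] [768.3 -90.8   0. ]
```

View pics/scene0.png

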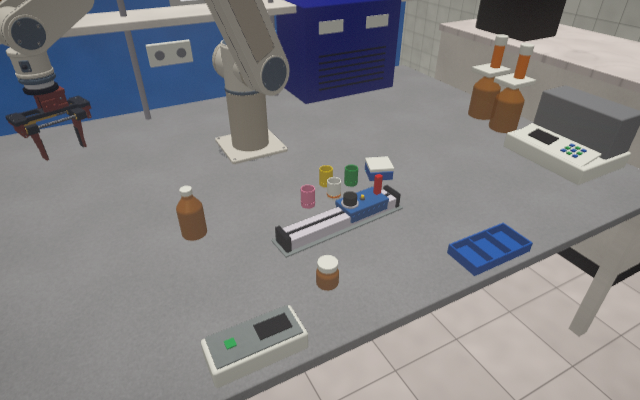

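View pics/side0.png

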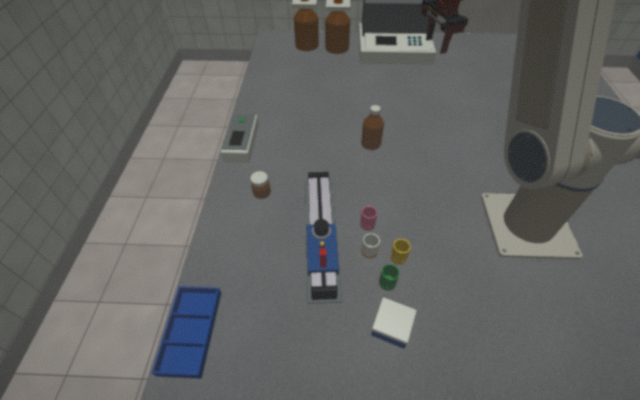

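The beaker-like things are: white (scene 334,188; side 371,245), pink (308,196; 369,217), yellow (326,176; 400,250) and green (351,175; 389,277). By the description I choose the white one with the orange band, at about world (447,105). Next I move above it and check with a close wrist crop.

Request:
apply_moves --targets '[[1,[0.57,-0.7,-0.3],[0,0,0]],[1,[0.57,-0.7,-0.3],[0,0,0]],[1,[0.57,-0.7,-0.3],[0,0,0]],[1,[0.57,-0.7,-0.3],[0,0,0]],[1,[0.57,-0.7,-0.3],[0,0,0]],[1,[0.57,-0.7,-0.3],[0,0,0]],[1,[0.57,-0.7,-0.3],[0,0,0]],[1,[0.57,-0.7,-0.3],[0,0,0]]]'

```text
t: 1.8
ee_pos: [335.8, -240.2, 343.4]
orientation: [3.09, 0.566, 0.001]
ft_force: [0.0, -0.1, 0.2]
width: 87.5
grasp_force: 0.0
```

Request:
apply_moves --targets '[[1,[0.57,-0.7,0],[0,0,0]],[1,[0.57,-0.7,0],[0,0,0]],[1,[0.57,-0.7,0],[0,0,0]],[1,[0.57,-0.7,0],[0,0,0]],[1,[0.57,-0.7,0],[0,0,0]],[1,[0.57,-0.7,0],[0,0,0.05]],[1,[0.57,-0.7,0],[0,0,0.07]],[1,[0.57,-0.7,0],[0,0,0.07]]]'

```text
t: 2.8
ee_pos: [460.7, 98.0, 343.0]
orientation: [-3.14, -0.096, -0.001]
ft_force: [-0.1, -1.3, -0.4]
width: 87.6
grasp_force: 0.0
```

```bash
cat >> h.py <<'E'
def wrist():
    o=ctrl.get_obs();im=ctrl.get_image('wrist')
    T=np.eye(4);T[:3,:3]=R.from_rotvec(o['orientation']).as_matrix();T[:3,3]=o['ee_pos']
    im['view']=np.linalg.inv(T@np.array(im['hand_eye']));return im
E
python3 - <<'E'
from h import *
o=ctrl.get_obs();print(o['t'],o['ee_pos'],R.from_rotvec(o['orientation']).as_matrix().round(3))
im=wrist();cv2.imwrite('pics/w0.png',im['pixels'])
Z=dict(rail=0,pad=90,handle=122,beaker=0,pin=60)
for l,z in Z.items():
    for r in ctrl.pinpoint(l,'wrist')[:4]:print(l,round(r['score'],2),np.round(r['xy'],1),onz(im,r['xy'],z).round(1))
E
```

```text
2.8 [460.74738997  98.00714014 342.97355736] [[ 0.998  0.061  0.001]
 [ 0.061 -0.998  0.   ]
 [ 0.001 -0.    -1.   ]]
rail 0.88 [367.   58.1] [588.3  38.1  -0. ]
pad 0.69 [335.3  53. ] [583.1  86.7  90. ]
pad 0.65 [592.2 179.5] [ 453.7 -252.3   90. ]
handle 0.7 [246.4  50.5] [576.6 181.8 122. ]
beaker 0.94 [372.9 152.8] [455.6  15.3   0. ]
beaker 0.73 [301.4 200.7] [372.5 120.1   0. ]
beaker 0.71 [252.7 172. ] [414.5 197.3   0. ]
beaker 0.7 [313.6 148.2] [457.1 105.5   0. ]Traceback (most recent call last):
  File "<stdin>", line 6, in <module>
ValueError: it knows: beaker, handle, jar, pad, rail, reagent, tip_box
```

View pics/w0.png

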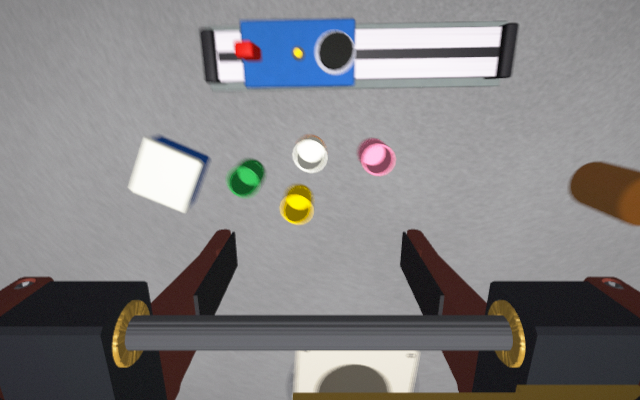

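The wrist view shows the white beaker at (310,153), pink at (377,157), yellow at (297,205), green at (246,177), the pad at (335,50) and the red handle at (247,50). I'll check the choice in a close crop and refine by segmentation.

```bash
cat >> h.py <<'E'
from scipy.optimize import least_squares
def proj(im,P):
    P=np.atleast_2d(P);V=np.array(im['view']);q=(V[:3,:3]@P.T).T+V[:3,3];q=q@np.array(im['camera_matrix']).T;return q[:,:2]/q[:,2:]
a=np.linspace(0,2*np.pi,60)
def cyl(x,y,z0,z1,r):
    return np.vstack([np.c_[x+r*np.cos(a),y+r*np.sin(a),0*a+z] for z in (z0,z1)])
def bb(p): return np.r_[p.min(0),p.max(0)]
def fit(im,box,x0,z0,z1,r):
    s=least_squares(lambda v:bb(proj(im,cyl(v[0],v[1],z0,z1,r)))-box,x0,x_scale=10,diff_step=1e-3)
    return s.x.round(1),s.fun.round(1)
E
python3 - <<'E'
from h import *
for n in ['wrist','scene','side']:
    im=wrist() if n=='wrist' else ctrl.get_image(n)
    for r in ctrl.masks_of('beaker',n)[:4]:
        b=np.array(r['bbox'],float); c=im['pixels'][r['region']].mean(0).round()
        if c.max()-c.min()<60: print(n,r['score'],b,c,fit(im,b,[450,105],0,60,22))
    # pad dark blob, handle top
    p=proj(im,[[580,85,90]])[0].round().astype(int);g=im['pixels'].max(2)
    k=16 if n!='wrist' else 24
    sub=(g[p[1]-k:p[1]+k,max(p[0]-k,0):p[0]+k]<60).astype(np.uint8)
    nn,l,st,ce=cv2.connectedComponentsWithStats(sub);i=1+st[1:,4].argmax()
    b=np.r_[st[i,:2],st[i,:2]+st[i,2:4]]+np.r_[p-k,p-k]
    print(n,'pad',b,fit(im,b.astype(float),[580,85],62,90,20),onz(im,ce[i]+p-k,85).round(1))
    if n=='wrist':
        px=im['pixels'];cv2.imwrite('pics/wc.png',cv2.resize(px[0:230,190:430],None,fx=2.5,fy=2.5,interpolation=3))
E
```

```text
wrist 0.72 [295.4 133.2 327.8 170.2] [200. 206. 209.] (array([457.1, 105.5]), array([-0.2, -0.6,  0.2,  0.5]))
wrist pad [320  33 353  70] (array([584. ,  84.1]), array([-1.1, -1. ,  1. ,  1.1])) [585.   84.9  85. ]
scene 0.82 [301.9 187.  316.  207.5] [107.  92. 145.] (array([463.5,  16.9]), array([-0.3, -2.1,  0.3,  1.9]))
scene 0.72 [326.5 175.7 344.1 201.1] [130. 141. 147.] (array([458.8, 111.4]), array([ 1.6,  0.9, -1.5, -0.8]))
scene 0.69 [343.5 163.6 357.1 184.8] [ 68. 103.  61.] (array([406.7, 198.5]), array([-0.3, -0.7,  0.3,  0.6]))
scene pad [344 197 357 206] (array([597.7,  79.5]), array([-0.8, -3.8,  0.8,  3.5])) [608.1  71.   85. ]
side 0.83 [358.5 207.  377.5 229.4] [ 78.  68. 101.] (array([456.6,  14.4]), array([ 0.7, -1.5, -0.7,  1.5]))
side 0.81 [376.8 265.4 398.4 292.8] [55. 77. 50.] (array([415.2, 201.6]), array([ 0.3, -0. , -0.3,  0. ]))
side 0.76 [360.  232.2 381.1 256.2] [ 98. 105. 105.] (array([453.1, 100.7]), array([ 1.2, -1.1, -1.1,  1.1]))
side 0.58 [390.9 237.5 409.7 265.1] [ 47.  92. 103.] (array([376.3, 119.7]), array([-0.9,  0.5,  0.9, -0.5]))
side pad [315 211 328 236] (array([584. ,  70.8]), array([-1.2,  3.2,  1.2, -3.1])) [585.   87.5  85. ]
```

View pics/wc.png

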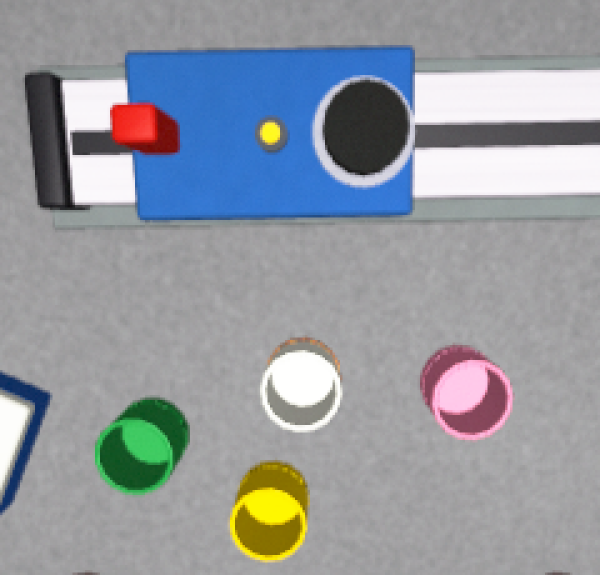

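The crop confirms it: the white beaker with the orange band shows under the rim at crop (302,385). I descend above it and re-check.

Request:
apply_moves --targets '[[1,[-0.07,-0.14,0.7],[0,0,0]],[1,[0,0,0.8],[0,0,0]],[1,[0,0,0.8],[0,0,0]],[1,[0,0,0.8],[0,0,0]],[1,[0,0,0.8],[0,0,0]],[1,[0,0,0.6],[0,0,0]],[1,[0,0,0],[0,0,0]]]'

```text
t: 4.22
ee_pos: [455.0, 102.5, 116.2]
orientation: [3.139, 0.1, -0.007]
ft_force: [-0.2, -0.8, -0.2]
width: 87.6
grasp_force: 0.0
```

```bash
python3 - <<'E'
from h import *
o=ctrl.get_obs();print(o['t'],o['ee_pos'])
im=wrist();cv2.imwrite('pics/w1.png',im['pixels'])
for r in ctrl.masks_of('beaker','wrist')[:4]:
    b=np.array(r['bbox'],float); c=im['pixels'][r['region']].mean(0).round();print(r['score'],b,c,fit(im,b,[450,105],0,60,22))
p=ctrl.pinpoint('pad','wrist')
print([(q['score'],onz(im,q['xy'],90)) for q in p])
E
```

```text
4.225 [455.02618617 102.52574848 116.16287143]
0.95 [260.  246.5 320.6 315.8] [  2. 119. 142.] (array([384. , 119.9]), array([ 1.1, -8.3, -1.1,  7.6]))
0.88 [394.6 166.7 474.9 245.9] [108.  85. 151.] (array([456.7,  16. ]), array([-1.1,  0.1,  0.9, -0.1]))
0.72 [283.7 159.8 345.  238.4] [166. 174. 177.] (array([456.9, 106.1]), array([-1.3,  0.2,  1.3, -0.1]))
0.69 [154.4 204.  234.8 282.4] [39. 91. 21.] (array([413.8, 197.1]), array([-0.2, -2. ,  0.3,  1.9]))
[]
```

View pics/w1.png

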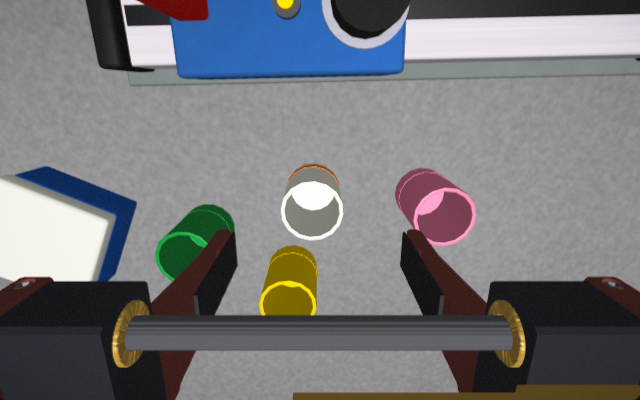

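The white beaker sits at (313,200), clear between the fingers, at world (457,106). Descending with the jaw slightly narrowed.

Request:
apply_moves --targets '[[0.65,[0.04,-0.07,0.2],[0,0,0]],[0.65,[0,0,0.3],[0,0,0]],[0.65,[0,0,0.5],[0,0,0]],[0.65,[0,0,0.5],[0,0,0]],[0.65,[0,0,0.38],[0,0,0]],[0.65,[0,0,0],[0,0,0]]]'

```text
t: 5.12
ee_pos: [457.0, 106.6, 22.1]
orientation: [3.139, 0.101, -0.005]
ft_force: [-0.1, -0.3, 0.2]
width: 72.5
grasp_force: 0.0
```

Request:
apply_moves --targets '[[0.2,[0,0,0],[0,0,0]],[0.1,[0,0,0],[0,0,0]],[-0.2,[0,0,0],[0,0,0]],[-0.2,[0,0,0],[0,0,0]],[-0.2,[0,0,0],[0,0,0]],[-0.2,[0,0,0],[0,0,0]]]'

```text
t: 5.88
ee_pos: [458.8, 106.9, 24.3]
orientation: [-3.14, -0.101, -0.002]
ft_force: [-0.5, -0.4, 7.0]
width: 43.9
grasp_force: 30.0
```

Request:
apply_moves --targets '[[-0.2,[0,0,-0.2],[0,0,0]],[-0.2,[0,0,-0.4],[0,0,0]],[-0.2,[0,0,-0.5],[0,0,0]],[-0.2,[0,0,-0.5],[0,0,0]],[-0.2,[0,0,-0.5],[0,0,0]],[-0.2,[0,0,-0.3],[0,0,0]],[-0.2,[0,0,0],[0,0,0]],[-0.2,[0,0,0],[0,0,0]]]'

```text
t: 6.88
ee_pos: [457.8, 106.7, 143.1]
orientation: [3.14, 0.101, -0.002]
ft_force: [-0.6, -0.1, -1.4]
width: 43.9
grasp_force: 30.0
```

```bash
python3 - <<'E'
from h import *
o=ctrl.get_obs();print(o['t'],o['ee_pos'],o['orientation'],o['ft_force'])
for n in ['wrist','side']:
    im=wrist() if n=='wrist' else ctrl.get_image(n)
    cv2.imwrite(f'pics/{n}2.png',im['pixels'])
    for l,z in (('pad',90),('handle',122)):
        for q in ctrl.pinpoint(l,n)[:2]: print(n,l,q['score'],onz(im,q['xy'],z).round(1))
    print(proj(im,[[584,85,90]]))
E
```

```text
6.875 [457.78406489 106.69876281 143.07424202] [ 3.13980632e+00  1.01044445e-01 -1.68280782e-03] [-0.58179955 -0.1011306  -1.43654694]
wrist pad 0.77 [583.5  84.5  90. ]
[[371.55940755  10.15738174]]
side pad 0.71 [589.1  84.2  90. ]
side handle 0.74 [575.9 184.1 122. ]
[[321.27471793 224.815213  ]]
```

View pics/wrist2.png

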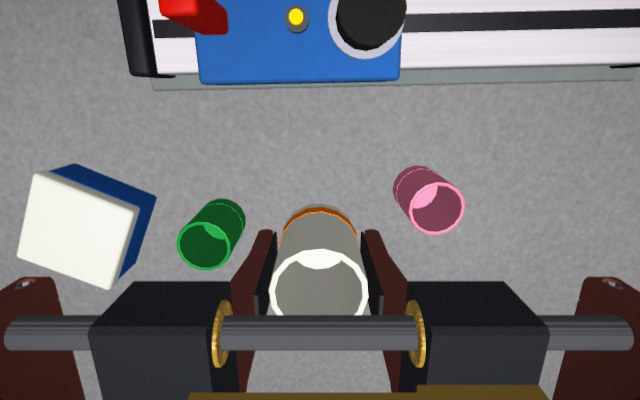

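The beaker hangs upright between the fingers at (318,265), and the pad is at (370,15), world (584,85). Moving over the pad.

Request:
apply_moves --targets '[[-0.2,[0.3,0.1,0],[0,0,0]],[-0.2,[0.5,0.1,0],[0,0,0]],[-0.2,[0.6,0.1,0],[0,0,0]],[-0.2,[0.6,0.1,0],[0,0,0]],[-0.2,[0.4,0.1,0],[0,0,0]],[-0.2,[0.1,0.1,0],[0,0,0]],[-0.2,[0,0,0],[0,0,0]],[-0.2,[0,0,0],[0,0,0]]]'

```text
t: 8.18
ee_pos: [584.2, 84.8, 143.5]
orientation: [-3.14, -0.101, 0.001]
ft_force: [-0.2, 0.6, 0.5]
width: 44.5
grasp_force: 30.0
```

```bash
python3 - <<'E'
from h import *
o=ctrl.get_obs();print(o['t'],o['ee_pos'],o['orientation'],o['ft_force'])
ims=[wrist(),ctrl.get_image('side'),ctrl.get_image('scene')]
for n,im in zip(['wrist','side','scene'],ims):
    for q in ctrl.pinpoint('handle',n)[:2]: print(n,'handle',q['score'],onz(im,q['xy'],122).round(1))
    for r in ctrl.masks_of('beaker',n):
        b=np.array(r['bbox'],float);f=fit(im,b,[580,85],120,180,22);print(n,b,f) if abs(f[0][0]-584)<40 else 0
c=[]
for im,p,w in ((ims[0],[584,85,120],70),(ims[1],[584,85,110],25),(ims[2],[584,85,110],25)):
    u,v=proj(im,[p])[0].astype(int);print(u,v);s=im['pixels'][max(v-w,0):v+w,u-w:u+w];c.append(cv2.resize(s,(380,380),interpolation=3) if len(c) else cv2.resize(im['pixels'],(380,380)))
cv2.imwrite('pics/c3.png',np.hstack(c[1:]))
E
```

```text
8.175 [584.18372775  84.83278767 143.51813229] [-3.13996222e+00 -1.00970964e-01  1.41730421e-03] [-0.22615331  0.57581504  0.51320382]
wrist handle 0.57 [578.1 182.9 122. ]
wrist [360.6 304.5 382.4 358.5] (array([544.4,  61.1]), array([-42.4, -44.2,  30.9,  43.8]))
wrist [272.5 203.5 368.7 314. ] (array([587.3,  84.9]), array([ -3.7, -12.3,   3.7,  11.2]))
side handle 0.73 [572.  175.2 122. ]
side [313.4 216.5 329.6 223.9] (array([581.6, 114.2]), array([ -1.3, -11.4,   1.3,  10.9]))
scene handle 0.86 [576.7 186.6 122. ]
scene handle 0.47 [587.8  88.6 122. ]
scene [298.5 185.9 317.  206.3] (array([615.8, -62.8]), array([ 0.5, -4.6, -0.5,  4.1]))
scene [318.  164.8 334.  186.8] (array([550.2,  26. ]), array([-0.1, -2.7,  0.1,  2.4]))
scene [346.6 159.9 360.4 189.3] (array([580.9,  95.5]), array([-1.6,  1.2,  1.6, -1.2]))
319 231
321 220
350 188
```

View pics/c3.png

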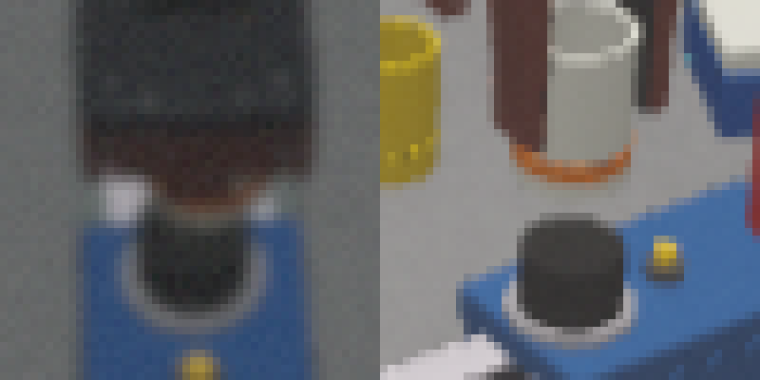

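```bash
python3 - <<'E'
from h import *
for n in ['side','scene']:
    im=ctrl.get_image(n)
    for P in ([584,85,90],[584,85,120],[574,85,120],[594,85,120],[594,85,90],[584,75,90]):print(n,P,proj(im,[P])[0].round(2))
E
```

```text
side [584, 85, 90] [321.27 224.82]
side [584, 85, 120] [321.19 217.82]
side [574, 85, 120] [325.17 217.94]
side [594, 85, 120] [317.21 217.69]
side [594, 85, 90] [317.39 224.69]
side [584, 75, 90] [321.44 221.68]
scene [584, 85, 90] [349.77 194.27]
scene [584, 85, 120] [350.22 185.28]
scene [574, 85, 120] [348.35 183.59]
scene [594, 85, 120] [352.12 187.  ]
scene [594, 85, 90] [351.64 196.01]
scene [584, 75, 90] [346.73 195.19]
```

The scene crop shows the beaker base (194,170) right above the pad top (192,238), and both columns match the projections, so it is centred. Lowering.

Request:
apply_moves --targets '[[-0.2,[0,0,0.15],[0,0,0]],[-0.2,[0,0,0.2],[0,0,0]],[-0.2,[0,0,0.1],[0,0,0]],[-0.2,[0,0,0.05],[0,0,0]],[-0.2,[0,0,0.04],[0,0,0]],[-0.2,[0,0,0],[0,0,0]],[-0.2,[0,0,0],[0,0,0]]]'

```text
t: 9.6
ee_pos: [585.1, 84.9, 116.9]
orientation: [-3.14, -0.101, -0.001]
ft_force: [-0.9, -0.1, -0.7]
width: 44.2
grasp_force: 30.0
```

Request:
apply_moves --targets '[[-0.2,[0,0,0.02],[0,0,0]],[-0.2,[0,0,0.02],[0,0,0]],[-0.2,[0,0,0],[0,0,0]]]'

```text
t: 9.98
ee_pos: [584.9, 84.9, 114.6]
orientation: [-3.14, -0.101, 0.0]
ft_force: [0.4, 0.0, -0.7]
width: 43.8
grasp_force: 30.0
```

Request:
apply_moves --targets '[[-0.2,[0,0,0.02],[0,0,0]],[-0.2,[0,0,0.01],[0,0,0]],[-0.2,[0,0,0],[0,0,0]]]'

```text
t: 10.35
ee_pos: [585.1, 84.9, 114.3]
orientation: [-3.14, -0.101, -0.001]
ft_force: [-3.0, -0.8, 9.0]
width: 43.9
grasp_force: 30.0
```

Contact at 114.3 with 9 N. Opening now.

Request:
apply_moves --targets '[[-0.2,[0,0,-0.02],[0,0,0]],[0.1,[0,0,0],[0,0,0]],[0.3,[0,0,0],[0,0,0]],[0.6,[0,0,0],[0,0,0]],[0.6,[0,0,0],[0,0,0]],[0.6,[0,0,0],[0,0,0]],[0.6,[0,0,0],[0,0,0]]]'

```text
t: 11.22
ee_pos: [585.0, 84.9, 114.2]
orientation: [-3.14, -0.101, 0.0]
ft_force: [-0.6, 0.8, -0.4]
width: 69.9
grasp_force: 0.0
```

Request:
apply_moves --targets '[[0.6,[0,0,-0.3],[0,0,0]],[0.6,[0,0,-0.5],[0,0,0]],[0.6,[0,0,-0.6],[0,0,0]],[0.6,[0,0,-0.6],[0,0,0]],[0.6,[0,0,-0.4],[0,0,0]],[0.6,[0,0,0],[0,0,0]]]'

```text
t: 11.98
ee_pos: [586.2, 85.1, 236.8]
orientation: [-3.14, -0.101, -0.007]
ft_force: [-0.0, -0.0, 0.1]
width: 70.2
grasp_force: 0.0
```

```bash
python3 - <<'E'
from h import *
o=ctrl.get_obs();print(o['t'],o['ee_pos'],o['ft_force'])
ims=[wrist(),ctrl.get_image('side'),ctrl.get_image('scene')]
for n,im in zip(['wrist','side','scene'],ims):
    for q in ctrl.pinpoint('handle',n)[:2]: print(n,'handle',q['score'],onz(im,q['xy'],122).round(1))
    for r in ctrl.masks_of('beaker',n):
        b=np.array(r['bbox'],float);f=fit(im,b,[580,85],90,150,22);print(n,b,f) if abs(f[0][0]-584)<40 else 0
    h=cv2.cvtColor(im['pixels'],cv2.COLOR_BGR2HSV)
c=[]
for im,p,w in ((ims[1],[584,105,110],36),(ims[2],[584,105,110],36)):
    u,v=proj(im,[p])[0].astype(int);c.append(cv2.resize(im['pixels'][v-w:v+w,u-w:u+w],(380,380),interpolation=3))
cv2.imwrite('pics/c4.png',np.hstack(c))
E
```

```text
11.975 [586.20965851  85.06143437 236.79050553] [-0.02195317 -0.00489145  0.10080131]
wrist handle 0.81 [578.3 184.4 122. ]
wrist [293.4 162.  347.4 227.9] (array([582.8,  84. ]), array([-1.1, -1.5,  1.1,  1.4]))
side handle 0.65 [579.3 181.5 122. ]
side [312.  202.2 331.1 231.1] (array([583. ,  81.8]), array([ 0.6,  0.3, -0.6, -0.3]))
scene handle 0.88 [560.7 181.6 122. ]
scene handle 0.67 [618.2  65.4 122. ]
scene [341.4 171.5 359.5 196.3] (array([577.9,  89.2]), array([ 0.7, -0.9, -0.7,  0.9]))
scene [301.7 183.1 314.5 208.2] (array([574.7, -41.2]), array([-1.9, -1.4,  2. ,  1.2]))
```

View pics/c4.png

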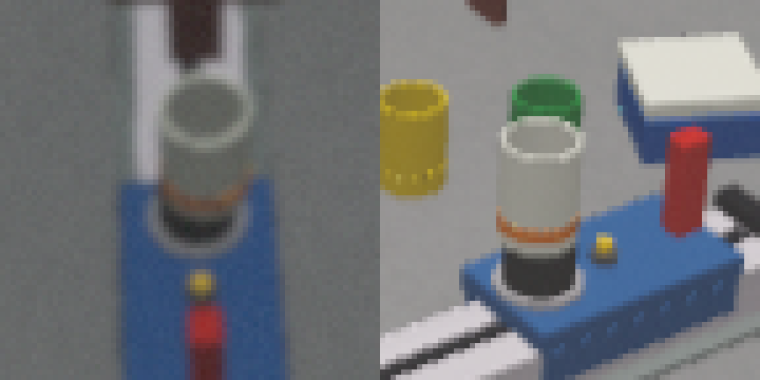

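The beaker stands centred on the pad (side crop 207,140; scene crop 540,190) and the red handle is at about (578,184). Now I shut the jaw and go behind the handle.

Request:
apply_moves --targets '[[-1,[0,-0.5,0],[0,0,0]],[-1,[0,-0.8,0],[0,0,0]],[-1,[0,-0.8,0],[0,0,0]],[-1,[0,-0.7,0],[0,0,0]],[-1,[0,-0.07,0],[0,0,0]],[-1,[0,0,0],[0,0,0]],[-1,[0,0,0],[0,0,0]]]'

```text
t: 13.3
ee_pos: [575.8, 227.0, 234.0]
orientation: [3.14, 0.099, -0.001]
ft_force: [-0.7, -0.7, -0.8]
width: 3.9
grasp_force: 0.0
```

Request:
apply_moves --targets '[[-1,[0,0,0.4],[0,0,0]],[-1,[0,0,0.7],[0,0,0]],[-1,[0,0,0.7],[0,0,0]],[-1,[0,0,0.7],[0,0,0]],[-1,[0,0,0.5],[0,0,0]],[-1,[0,0,0],[0,0,0]],[-1,[0,0,0],[0,0,0]]]'

```text
t: 14.18
ee_pos: [576.6, 227.7, 85.2]
orientation: [-3.14, -0.1, -0.002]
ft_force: [0.0, -0.2, -0.4]
width: 0.7
grasp_force: 0.0
```

```bash
python3 - <<'E'
from h import *
o=ctrl.get_obs();print(o['t'],o['ee_pos'],o['ft_force'],o['width'])
im=wrist();cv2.imwrite('pics/w5.png',im['pixels'])
for q in ctrl.pinpoint('handle','wrist')[:2]: print('handle',q['score'],onz(im,q['xy'],122).round(1))
E
```

```text
14.175 [576.55673669 227.71026587  85.1673379 ] [ 0.02038305 -0.15494971 -0.36574399] 0.6690161706450293
handle 0.89 [577.6 183.6 122. ]
```

View pics/w5.png

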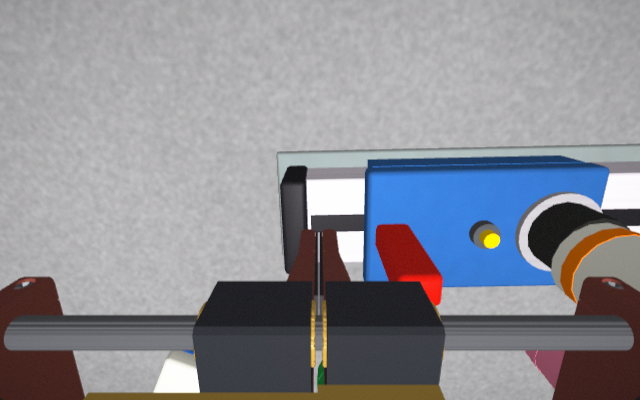

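The shut fingers (318,250) are in line behind the handle base (390,235) and clear of the stop block. Approaching and pushing.

Request:
apply_moves --targets '[[-1,[0,0.1,0],[0,0,0]],[-1,[0,0.1,0],[0,0,0]],[-1,[0,0.05,0],[0,0,0]],[-1,[0,0.05,0],[0,0,0]],[-1,[0,0.05,0],[0,0,0]],[-1,[0,0.05,0],[0,0,0]],[-1,[0,0.05,0],[0,0,0]]]'

```text
t: 15.15
ee_pos: [577.2, 205.5, 84.1]
orientation: [3.14, 0.101, -0.0]
ft_force: [-0.3, 0.5, -0.2]
width: 0.1
grasp_force: 0.0
```

Request:
apply_moves --targets '[[-1,[0,0.05,0],[0,0,0]],[-1,[0,0.05,0],[0,0,0]],[-1,[0,0.05,0],[0,0,0]],[-1,[0,0.05,0],[0,0,0]],[-1,[0,0.05,0],[0,0,0]],[-1,[0,0.05,0],[0,0,0]]]'

```text
t: 15.9
ee_pos: [578.3, 190.5, 84.2]
orientation: [-3.14, -0.101, -0.0]
ft_force: [0.4, 2.2, -0.8]
width: 0.7
grasp_force: 1.0
```

Request:
apply_moves --targets '[[-1,[0,0.05,0],[0,0,0]],[-1,[0,0.05,0],[0,0,0]],[-1,[0,0.05,0],[0,0,0]],[-1,[0,0.05,0],[0,0,0]],[-1,[0,0.05,0],[0,0,0]],[-1,[0,0.05,0],[0,0,0]]]'

```text
t: 16.65
ee_pos: [579.3, 175.6, 84.2]
orientation: [-3.14, -0.101, -0.0]
ft_force: [1.9, 2.0, -0.0]
width: 0.1
grasp_force: 1.0
```

```bash
python3 - <<'E'
from h import *
print(ctrl.get_obs()['ee_pos'])
im=wrist()
for q in ctrl.pinpoint('handle','wrist')[:2]: print('handle',q['score'],onz(im,q['xy'],122).round(1))
E
```

```text
[579.27183709 175.60087637  84.24825363]
handle 0.7 [581.2 155.1 122. ]
```

Request:
apply_moves --targets '[[-1,[0,0.04,0],[0,0,0]],[-1,[0,0.04,0],[0,0,0]],[-1,[0,0.04,0],[0,0,0]],[-1,[0,0.04,0],[0,0,0]]]'

```text
t: 17.25
ee_pos: [579.6, 167.6, 84.2]
orientation: [-3.14, -0.101, 0.0]
ft_force: [1.3, 1.6, 1.4]
width: 0.7
grasp_force: 1.0
```

Request:
apply_moves --targets '[[-1,[0,0.04,0],[0,0,0]],[-1,[0,0.04,0],[0,0,0]],[-1,[0,0.04,0],[0,0,0]]]'

```text
t: 17.62
ee_pos: [580.1, 161.6, 84.2]
orientation: [-3.14, -0.101, -0.0]
ft_force: [1.3, 2.9, -0.3]
width: 0.5
grasp_force: 1.0
```

Request:
apply_moves --targets '[[-1,[0,0.04,0],[0,0,0]],[-1,[0,0.04,0],[0,0,0]]]'

```text
t: 17.88
ee_pos: [580.4, 157.6, 84.2]
orientation: [-3.14, -0.101, -0.0]
ft_force: [1.7, 2.5, 0.8]
width: 0.3
grasp_force: 1.0
```

Request:
apply_moves --targets '[[-1,[0,0.04,0],[0,0,0]],[-1,[0,0.04,0],[0,0,0]]]'

```text
t: 18.12
ee_pos: [580.7, 153.6, 84.2]
orientation: [-3.14, -0.101, -0.0]
ft_force: [1.5, 2.1, 0.5]
width: 0.6
grasp_force: 1.0
```

Request:
apply_moves --targets '[[-1,[0,0.04,0],[0,0,0]],[-1,[0,0.04,0],[0,0,0]]]'

```text
t: 18.38
ee_pos: [580.9, 149.7, 84.2]
orientation: [-3.14, -0.101, -0.0]
ft_force: [1.1, 1.6, 0.6]
width: 0.3
grasp_force: 1.0
```

Request:
apply_moves --targets '[[-1,[0,0.04,0],[0,0,0]],[-1,[0,0.04,0],[0,0,0]]]'

```text
t: 18.62
ee_pos: [581.1, 145.6, 84.2]
orientation: [-3.14, -0.101, -0.0]
ft_force: [1.7, 1.7, 0.9]
width: 0.5
grasp_force: 1.0
```

Request:
apply_moves --targets '[[-1,[0,0.04,0],[0,0,0]],[-1,[0,0.04,0],[0,0,0]]]'

```text
t: 18.88
ee_pos: [581.4, 141.6, 84.2]
orientation: [3.14, 0.101, 0.0]
ft_force: [2.4, 2.7, -0.4]
width: 0.5
grasp_force: 1.0
```

Request:
apply_moves --targets '[[-1,[0,0.04,0],[0,0,0]],[-1,[0,0.04,0],[0,0,0]]]'

```text
t: 19.12
ee_pos: [581.6, 137.6, 84.2]
orientation: [-3.14, -0.101, -0.0]
ft_force: [1.1, 1.7, 0.7]
width: 0.5
grasp_force: 1.0
```

Request:
apply_moves --targets '[[-1,[0,0.04,0],[0,0,0]],[-1,[0,0.04,0],[0,0,0]]]'

```text
t: 19.38
ee_pos: [581.9, 133.7, 84.2]
orientation: [3.14, 0.101, 0.0]
ft_force: [2.0, 2.0, 1.0]
width: 0.2
grasp_force: 1.0
```

Request:
apply_moves --targets '[[-1,[0,0.04,0],[0,0,0]],[-1,[0,0.04,0],[0,0,0]]]'

```text
t: 19.62
ee_pos: [582.1, 130.8, 84.2]
orientation: [-3.138, -0.1, -0.0]
ft_force: [1.2, 10.1, -0.2]
width: 0.3
grasp_force: 5.0
```

The force has risen to 10 N, so this is the ramp. Small steps now.

Request:
apply_moves --targets '[[-1,[0,0.04,0],[0,0,0]],[-1,[0,0.04,0],[0,0,0]]]'

```text
t: 19.88
ee_pos: [582.5, 126.7, 84.2]
orientation: [-3.139, -0.101, -0.001]
ft_force: [0.9, 6.4, 0.1]
width: 0.5
grasp_force: 3.3
```

Request:
apply_moves --targets '[[-1,[0,0.04,0],[0,0,0]]]'

```text
t: 20.0
ee_pos: [582.6, 124.5, 84.2]
orientation: [-3.139, -0.101, -0.001]
ft_force: [1.3, 4.5, -0.0]
width: 0.3
grasp_force: 2.5
```

Request:
apply_moves --targets '[[-1,[0,0.04,0],[0,0,0]]]'

```text
t: 20.12
ee_pos: [582.8, 122.2, 84.2]
orientation: [-3.139, -0.101, -0.001]
ft_force: [2.3, 3.6, 0.8]
width: 0.6
grasp_force: 1.9
```

Request:
apply_moves --targets '[[-1,[0,0.03,0],[0,0,0]]]'

```text
t: 20.25
ee_pos: [582.9, 120.4, 84.2]
orientation: [-3.14, -0.101, -0.001]
ft_force: [1.8, 2.0, 0.9]
width: 0.3
grasp_force: 1.3
```

Request:
apply_moves --targets '[[-1,[0,0.03,0],[0,0,0]]]'

```text
t: 20.38
ee_pos: [582.7, 118.6, 84.2]
orientation: [3.14, 0.101, -0.0]
ft_force: [1.6, 0.9, 0.7]
width: 0.6
grasp_force: 0.9
```

Request:
apply_moves --targets '[[-1,[0,0.02,0],[0,0,0]]]'

```text
t: 20.5
ee_pos: [582.5, 117.4, 84.1]
orientation: [3.14, 0.101, -0.001]
ft_force: [0.2, 1.3, 0.2]
width: 0.5
grasp_force: 0.5
```

Request:
apply_moves --targets '[[-1,[0,0.02,0],[0,0,0]]]'

```text
t: 20.62
ee_pos: [582.4, 116.4, 84.0]
orientation: [3.14, 0.101, -0.002]
ft_force: [-0.1, -0.3, -0.1]
width: 0.4
grasp_force: 0.1
```

Request:
apply_moves --targets '[[-1,[0,0,0],[0,0,0]],[-1,[0,0,0],[0,0,0]],[-1,[0,0,0],[0,0,0]]]'

```text
t: 21.0
ee_pos: [582.8, 116.8, 84.1]
orientation: [3.14, 0.101, -0.0]
ft_force: [0.3, -0.1, -0.3]
width: 0.3
grasp_force: 0.0
```

```bash
python3 - <<'E'
from h import *
print(ctrl.get_obs()['ee_pos'])
im=wrist();cv2.imwrite('pics/w6.png',im['pixels'])
for q in ctrl.pinpoint('handle','wrist')[:2]: print('handle',q['score'],onz(im,q['xy'],122).round(1))
E
```

```text
[582.79750781 116.76658128  84.09947414]
handle 0.73 [585.8  90.3 122. ]
```

The contact force is zero and the handle has run about 6 mm ahead of the fingers, so it has clicked in. Backing off and lifting.

Request:
apply_moves --targets '[[-1,[0,-0.2,0],[0,0,0]],[-1,[0,-0.4,0],[0,0,0]],[-1,[0,-0.2,0],[0,0,0]],[-1,[0,0,-0.6],[0,0,0]],[-1,[0,0,-0.8],[0,0,0]],[-1,[0,0,-0.8],[0,0,0]],[-1,[0,0,-0.6],[0,0,0]],[-1,[0,0,0],[0,0,0]]]'

```text
t: 22.1
ee_pos: [581.8, 157.9, 226.7]
orientation: [-3.139, -0.102, -0.008]
ft_force: [0.6, -1.2, -0.7]
width: 0.3
grasp_force: 0.0
```

```bash
python3 - <<'E'
from h import *
o=ctrl.get_obs();print(o['t'],o['ee_pos'],o['ft_force'])
ims=[wrist(),ctrl.get_image('side'),ctrl.get_image('scene')]
for n,im in zip(['wrist','side','scene'],ims):
    for q in ctrl.pinpoint('handle',n)[:1]: print(n,'handle',q['score'],onz(im,q['xy'],122).round(1))
    for r in ctrl.masks_of('beaker',n):
        b=np.array(r['bbox'],float);f=fit(im,b,[590,-10],90,150,22);print(n,b,f) if abs(f[0][0]-590)<25 else 0
c=[]
for im,p,w in ((ims[1],[584,30,110],40),(ims[2],[584,30,110],40)):
    u,v=proj(im,[p])[0].astype(int);c.append(cv2.resize(im['pixels'][v-w:v+w,u-w:u+w],(390,390),interpolation=3))
cv2.imwrite('pics/c7.png',np.hstack(c))
E
```

```text
22.1 [581.7634548  157.87055684 226.72536727] [ 0.58814861 -1.17263426 -0.66487655]
wrist handle 0.84 [585.7  89.7 122. ]
wrist [478.3 162.2 568.  233.8] (array([589.6,  -8.4]), array([-3. ,  0. ,  2.4,  0.2]))
side handle 0.63 [583.6  93.  122. ]
scene handle 0.62 [576.7  94.3 122. ]
scene [313.7 180.1 329.5 207.4] (array([583.8,  -5.6]), array([-0.4, -0.1,  0.4,  0.1]))
scene [300.1 184.1 317.5 207. ] (array([575.1, -39.4]), array([ 0.4, -2.5, -0.4,  2.3]))
```

View pics/c7.png

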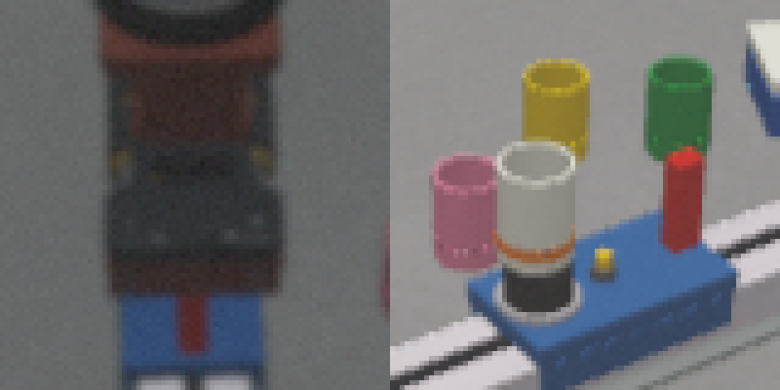

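The scene crop shows the beaker standing on the pad (537,205), clear of the pink look-alike behind it. The carriage is at the expected seat position, with the handle at y≈90 against a predicted 89.5. Handing in.

```bash
python3 -c "
from workcell import ctrl
print(ctrl.close_job())"
```

```text
the job is handed in; nothing more can be done
None
```

The white beaker is standing on the pad and let go, the carriage clicked into its detent with the arm clear, and the job is handed in; `close_job()` returned no verdict.

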